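# Sort the potter's hand tools after throwing

### The job

Tidy the potter's hand tools that lie loose on the table: stand the two clay stamps upright on the floor of the deep rectangular tub, lay the loop trimming tool lengthwise and flat in the long shallow trough, and lay the oval rib flat in the round dish. Leave the mug, the vase and the bowl where they stand.

Things in the scene. Friction and masses are not known exactly. Their poses are not given: they have to be found in the camera images.
- stamp1_center (a point): a clay stamp, one of two alike: turned wood, 60 mm tall, standing upright; round foot 36 mm in diameter and 12 mm thick, above it a straight round handle 24 mm in diameter from 17 to 54 mm above its underside. This point lies on its axis, half-way up (30 mm above its underside); z is its axis, upward
- stamp2_center (a point): a clay stamp, one of two alike: turned wood, 60 mm tall, standing upright; round foot 36 mm in diameter and 12 mm thick, above it a straight round handle 24 mm in diameter from 17 to 54 mm above its underside. This point lies on its axis, half-way up (30 mm above its underside); z is its axis, upward
- trimmer_center (a point): a loop trimming tool lying flat, 140 mm long: square wooden handle 16 x 16 mm (from 70 mm behind to 22 mm ahead of this point along x), short brass ferrule, then a flat steel wire loop 34 mm wide that ends 70 mm ahead. This point is the middle of its length, half-way up (8 mm above its underside), inside the handle; x runs along the tool towards the loop, z up
- rib_center (a point): a throwing rib: flat wooden plate with rounded ends, 80 mm long (x), 44 mm wide (y; its long sides are straight over the middle 36 mm), 12 mm thick, lying flat, with a dark dot in the middle. This point is its centre, half-way up (6 mm above its underside); z up
- trough: the long shallow wooden trough, open-topped, fixed to the table: outside 98 mm (x) by 190 mm (y) and 28 mm high, walls and floor 5 mm thick. Origin: centre of its underside, on the table; its long way is y, z up
- tub: the deep rectangular plastic tub, open-topped, fixed to the table: outside 120 mm (x) by 160 mm (y) and 45 mm high, walls and floor 5 mm thick. Origin: centre of its underside, on the table; its long way is y, z up
- dish: the round flat-bottomed earthenware dish, fixed to the table: outside diameter 144 mm at the foot and 156 mm at the rim, 36 mm high, wall 4 mm, floor 5 mm thick. Origin: centre of its underside, on the table; z up
- mug: a glazed mug with a handle, 76 mm in diameter, 80 mm high, standing loose near the work: to be left alone. Origin: centre of its underside
- vase: a small vase, 72 mm in diameter, 80 mm high, standing loose near the work: to be left alone. Origin: centre of its underside
- bowl: a small open bowl, 100 mm in diameter at the rim, 45 mm high, standing loose near the work: to be left alone. Origin: centre of its underside

How it is judged:
By the outcome, as a careful person would: the job done as asked, in the order asked, and still so for the second after the job is handed in, with the robot touching nothing.
It also fails if it takes over 109 s, if anything falls off the work surface, if the arm or the gripper's body presses on something with over 40 N, if the wrist force passes 120 N, or if a joint passes its speed limit or range.

### The arm

A 6-joint arm with a two-finger parallel gripper is mounted at the origin on the work surface. World frame = base frame: x ahead of the robot, y to its left, z up, the work surface at z = 0. Lengths are in mm, angles in rad, forces in N, time in s.
With the tool pointing down it reaches from about 350 to 775 mm from the base axis. Payload 7.3 kg.
Tool frame: the origin (TCP) lies between the finger pads; the fingertips stand 8 mm ahead of it and the grasp point (between the pads) lies 11 mm behind it; y points along the fingers, z is the direction in which the jaws open and shut, and the axes are right-handed (so a half turn about y gives the same grasp; the last joint's range is limited). The gripper opens to 92 mm and grips with 3 to 60 N. Pads are 19 mm wide; open, the fingers measure 130 mm over their backs; the gripper's body (75 mm by 190 mm) begins 47 mm behind the grasp point.
Start: joints at [-1.293, 0.342, 1.524, -0, 1.275, -0.146], TCP at [215.918, -478.564, 234.741] pointing down, gripper open.
Joint ranges: [-2.53, 2.53], [-0.77, 2.02], [0.04, 2.7], [-1, 4.14], [0.28, 2.66], [-3.11, 3.11]. Speed limits (rad/s): [2.57, 2.57, 3.14, 3.14, 3.14, 3.14].

### API

Orientations are given as [roll, pitch, yaw] about the fixed x, y, z axes, in that order (R = Rz(yaw) Ry(pitch) Rx(roll)).
In Python, from plant import bot, vision, job gives the robot as it stands. The module is installed in compiled form; this text tells all that it offers.
- The arm moves only by the tool arm_command, never from a script. Its argument "deltas" is a list of rows, each a list of 4 numbers: the shift along the tool's x, y, z in m, then the turn about the tool's y in degrees. In form: [[x, y, z, twist], ...]. A call has 1 to 5 rows; each row shifts and turns the commanded pose from where the row before left it, along the tool's axes as they then stand; what a row does not reach is not made up. A row lasts 1/10 s, in which the tool goes at most 50 mm and 8.59 degrees, less where a joint would pass 70% of its speed; a pose out of reach is approached as far as the arm can. A call is refused whole if a number of a shift passes 0.05 or a number of a turn 8.59, either way. A call with a gripper value outside its range is refused whole. "claw" is the closure in counts, from 0 (fully open) to 255 (shut), set as the call begins (left out, the last holds). The fingers move at their own pace and stop on an object; the grip force is fixed at half the most. Time passes only in rows, so rows that do not move let the fingers close. It gives the time, the measured TCP pose, the force and the opening at its end, in the units of the state.
- bot.get_obs(): the state, without advancing time (a new reading comes with each control period).
- vision.capture(name): name is "scene" or "top" or "wrist"; returns a dict with "img" (384x512x3 uint8, red, green, blue), "camera_matrix" (3x3 intrinsics, pixels), "dist_coeffs" ([k1, k2, p1, p2, k3] as OpenCV has them; the pictures are not rectified), "world_to_cam" (4x4, takes a point from world to camera coordinates); the wrist camera has in their place "mount" (4x4, takes a point from camera to tool coordinates, whose origin is the TCP and whose axes are the tool frame's). Camera axes: x right, y down, z forward; pixel columns grow to the right and rows downward; lengths in mm; the calibration is good to about 2 mm. A picture is of the moment at which its call begins: read the wrist's pose just before it. There is no depth.
- job.close_job(): hands the job in, once; it reports no verdict.
Trained networks look in a picture, given as the dict that the camera call returned (one of the last four; its "shot" number tells which), for a name from the list of things; names that differ only in an ending like _2 or _b are one class to them, and where a whole thing is asked for, a point or a joint stands for the part that bears it (a point fixed in the world has none). Each returns a list of dicts, best first, with "confidence" (0 to 1); they miss things now and then, are a little off and sometimes report something else, mostly with a low value. They report only what shows in the picture. A call takes as long as a camera call.
- vision.find_in(picture, name): "xyz" ([x, y, z] in mm, in the coordinates of the camera as it stood for that picture, good to about 4 mm: the middle of the surface that is visible of it).
- vision.regions_of(picture, name): "mask" (384x512 bool, what is visible of it).
The state is a dict: "time": time; "joint_positions": joint angles; "dq": joint speeds; "tau": joint torques, N m; "tool_pos": TCP position; "tcp_rot": TCP orientation; "contact_force": force on the tool from outside, world axes, zero at the start; "moment": the same for the moment, N m; "grip_width": finger opening in mm.
Only numpy, scipy, OpenCV 4.12 (cv2) and the standard library are available. Lean on these libraries where they do the work, as an engineer would, in place of code of your own. Each camera call takes 0.05 s, during which the arm holds its last target. There are 200 camera calls.

## Working session

There is one attempt and no reset: what is moved stays moved. The work goes in short steps, Python scripts to look and compute and a tool call to move; the robot and the scene stay as the last step left them, time stands still between calls to the robot, and variables do not carry over. Pictures are saved under pics/ and viewed, about 12 in all and at most 16, crops included, and the job is handed in when it is done.

Besides the shell and the picture viewer there is one more tool, called after "Request:" as name([rows], argument=value, ...), one row to a line, values as JSON. arm_command: Moves the arm, as the interface text tells. Its arguments: {"type":"object","properties":{"deltas":{"type":"array","items":{"type":"array","items":{"type":"number"}}},"claw":{"type":"number"}},"required":["deltas"]}

```bash
mkdir -p pics; cat > h.py <<'E'
import numpy as np, cv2
from plant import bot, vision, job
from scipy.spatial.transform import Rotation as R
def tool():
    o=bot.get_obs(); T=np.eye(4); T[:3,:3]=R.from_euler('xyz',o['tcp_rot']).as_matrix(); T[:3,3]=o['tool_pos']; return T
def cap(n):
    T=tool(); p=vision.capture(n)
    p['c2w']=T@p['mount'] if n=='wrist' else np.linalg.inv(p['world_to_cam'])
    return p
def px2w(p,uv,z):
    uv=np.array(uv,float).reshape(-1,1,2)
    n=cv2.undistortPoints(uv,p['camera_matrix'],p['dist_coeffs']).reshape(-1,2)
    d=np.c_[n,np.ones(len(n))]@p['c2w'][:3,:3].T; c=p['c2w'][:3,3]
    return c+d*((z-c[2])/d[:,2])[:,None]
def find(p,n):
    return [(round(r['confidence'],2),np.round((p['c2w']@np.r_[r['xyz'],1])[:3],0).tolist()) for r in vision.find_in(p,n)]
def mask(p,n,z):
    "outline of best masks projected to height z: centre, size, long axis angle deg"
    out=[]
    for r in vision.regions_of(p,n):
        m=r['mask'].astype(np.uint8); c=max(cv2.findContours(m,0,1)[0],key=len,default=None)
        if c is None: continue
        w=px2w(p,c,z)[:,:2].astype(np.float32)
        (c0,s,a)=cv2.minAreaRect(w)
        if s[0]<s[1]: a+=90
        out.append((round(r['confidence'],2),np.round(c0,1).tolist(),np.round(s,1).tolist(),round(a%180,1)))
    return out
def save(p,f,crop=None,k=1):
    im=p['img'][:,:,::-1]
    if crop: im=im[crop[1]:crop[3],crop[0]:crop[2]]
    cv2.imwrite('pics/'+f,cv2.resize(im,None,fx=k,fy=k))
E
python3 - <<'E'
from h import *
o=bot.get_obs(); print(o); print(np.round(tool(),2))
for n in ['top','scene']:
    p=cap(n); save(p,n+'0.png',k=1.5); print(n,np.round(p['c2w'][:3,3]))
    for t in ['stamp1_center','trimmer_center','rib_center','trough','tub','dish','mug','vase','bowl']:
        print(t,find(p,t))
        if n=='top': print('   ',mask(p,t,{'stamp1_center':55,'trimmer_center':14,'rib_center':12,'trough':28,'tub':45,'dish':36,'mug':80,'vase':80,'bowl':45}[t]))
E
```

```text
{'time': 0.0, 'joint_positions': array([-1.29298780e+00,  3.42740422e-01,  1.52500648e+00, -3.57172329e-05,
        1.27539902e+00, -1.45984482e-01]), 'dq': array([-0.00083967,  0.00041185,  0.00183387, -0.00067536,  0.00075155,
       -0.00170584]), 'tau': array([ 1.01483653e-03, -4.31233478e+01, -2.44216472e+01,  7.17783440e-02,
        5.60102658e-02, -1.20362083e-04]), 'tool_pos': array([ 215.80026532, -478.16719722,  234.03944568]), 'tcp_rot': array([-1.57233804e+00,  1.92157692e-04, -2.71778936e+00]), 'contact_force': array([ 0.10715306, -0.29362798, -0.33767194]), 'moment': array([ 0.03158643, -0.02919837, -0.00842211]), 'grip_width': 91.57843560917485}
[[-9.1000e-01 -0.0000e+00  4.1000e-01  2.1580e+02]
 [-4.1000e-01  0.0000e+00 -9.1000e-01 -4.7817e+02]
 [-0.0000e+00 -1.0000e+00 -0.0000e+00  2.3404e+02]
 [ 0.0000e+00  0.0000e+00  0.0000e+00  1.0000e+00]]
top [ 319.  118. 1431.]
stamp1_center [(0.59, [421.0, -98.0, 32.0])]
    [(0.72, [421.2, -96.9], [36.4, 33.4], 89.2)]
trimmer_center [(0.55, [419.0, 101.0, 17.0])]
    [(0.68, [411.7, 102.7], [17.8, 102.8], 153.6)]
rib_center 
[... 466 characters left out ...]
, 68.4], 136.7), (0.53, [785.0, -133.0], [97.0, 101.7], 91.1)]
bowl [(0.87, [552.0, 548.0, 23.0]), (0.38, [358.0, -291.0, 33.0])]
    [(0.68, [550.7, 541.0], [96.8, 94.1], 47.2)]
scene [1276.  331.  898.]
stamp1_center [(0.64, [435.0, -99.0, 24.0])]
trimmer_center [(0.62, [422.0, 107.0, 14.0]), (0.5, [561.0, -293.0, 2.0])]
rib_center [(0.72, [350.0, 289.0, 16.0]), (0.17, [614.0, -1.0, 10.0])]
trough [(0.86, [557.0, -294.0, 4.0])]
tub [(0.2, [559.0, -292.0, 1.0]), (0.15, [355.0, 285.0, 15.0])]
dish [(0.68, [568.0, 305.0, 2.0]), (0.46, [531.0, 545.0, 24.0]), (0.29, [424.0, 105.0, 14.0])]
mug [(0.71, [803.0, -146.0, 49.0])]
vase [(0.65, [801.0, 175.0, 50.0])]
bowl [(0.64, [534.0, 540.0, 22.0])]
```

View pics/top0.png

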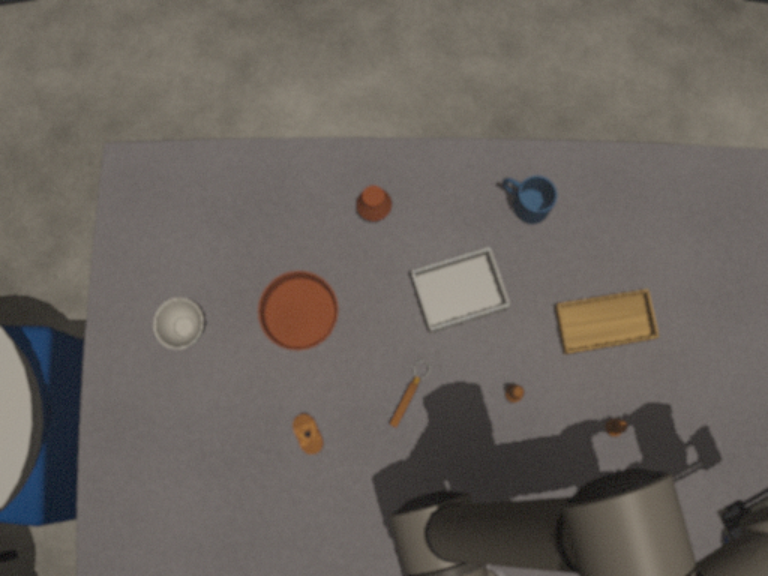

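View pics/scene0.png

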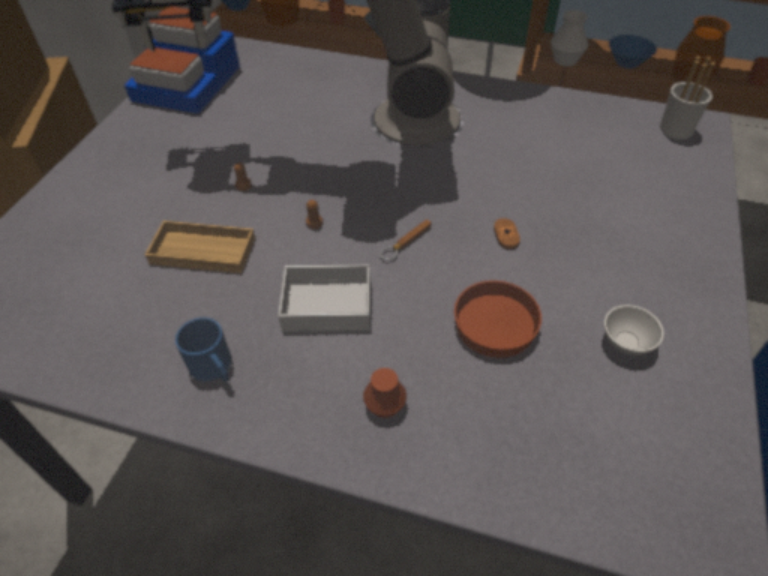

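Top view (1.5× pixels): stamps at (514,393) and (616,427, in shadow), trimmer (404,400) with its loop at (421,369), rib (307,433), tub (460,290), trough (607,321), dish (298,310). The mug, vase and bowl stand clear of the work.

```bash
python3 - <<'E'
from h import *
p=cap('top')
print(px2w(p,np.array([[514,391],[616,427]])/1.5,40).round(0))
c=lambda l:np.array(l)/1.5
tub=px2w(p,c([[412,270],[490,250],[508,306],[431,328]]),45); tr=px2w(p,c([[557,302],[650,290],[657,337],[566,352]]),28)
print('tub',tub.round(0),tub.mean(0).round(0)); print('trough',tr.round(0),tr.mean(0).round(0))
w=cap('wrist'); print(w['mount'].round(2), w['camera_matrix'].round(0), w['c2w'].round(1))
print(find(w,'stamp1_center')); print(mask(w,'stamp1_center',40)); save(w,'w0.png')
E
```

```text
[[ 426. -100.   40.]
 [ 357. -294.   40.]]
tub [[656.  91.  45.]
 [696. -59.  45.]
 [587. -91.  45.]
 [544.  56.  45.]] [621.  -1.  45.]
trough [[ 598. -189.   28.]
 [ 623. -379.   28.]
 [ 530. -387.   28.]
 [ 501. -204.   28.]] [ 563. -290.   28.]
[[   0.      0.95    0.31  -84.39]
 [   0.     -0.31    0.95 -149.69]
 [   1.     -0.     -0.     -0.43]
 [   0.      0.      0.      1.  ]] [[318.   0. 262.]
 [  0. 318. 190.]
 [  0.   0.   1.]] [[ 4.000e-01 -9.000e-01 -3.000e-01  2.927e+02]
 [-9.000e-01 -4.000e-01 -1.000e-01 -4.435e+02]
 [-0.000e+00  3.000e-01 -1.000e+00  3.844e+02]
 [ 0.000e+00  0.000e+00  0.000e+00  1.000e+00]]
[]
[]
```

View pics/w0.png

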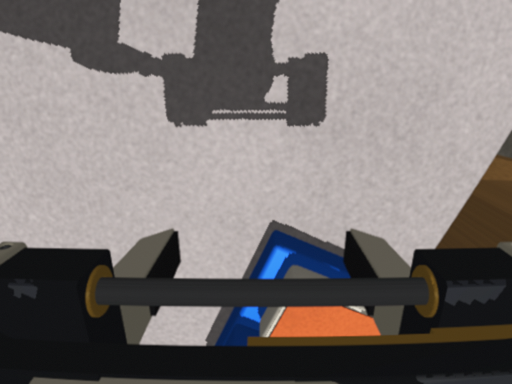

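Wrist view: only the table, a shadow and the blue bin at the bottom, so no stamp is visible from here. I'll move above the second stamp.

Request:
arm_command([
  [-0.034,0.017,-0.018,0],
  [-0.034,0.017,-0.018,0],
  [-0.034,0.017,-0.018,0],
  [-0.034,0.017,-0.018,0],
  [-0.034,0.017,-0.018,0],
], claw=80)

```text
time: 2.15
tool_pos: [334.6, -325.5, 149.3]
tcp_rot: [-1.57, 0.0, -2.718]
contact_force: [0.6, -0.5, 1.5]
grip_width: 63.5
```

Request:
arm_command([
  [-0.034,0.017,-0.018,0],
  [0,0,0,0],
  [0,0,0,0],
])

```text
time: 2.45
tool_pos: [357.9, -295.8, 132.7]
tcp_rot: [-1.571, -0.0, -2.716]
contact_force: [0.1, -1.1, -0.4]
grip_width: 63.1
```

```bash
cat >> h.py <<'E'
def go(x,y,z,psi=None):
    "tool-frame shift (m) to world target at current orientation; twist for wanted tool-x angle"
    T=tool(); d=T[:3,:3].T@(np.array([x,y,z])-T[:3,3])/1000; p=np.degrees(np.arctan2(T[1,0],T[0,0]))
    tilt=np.degrees(np.arccos(-T[2,1])); 
    print('at',T[:3,3].round(1),'psi',p.round(1),'tilt',tilt.round(2),'shift',d.round(4),'twist',None if psi is None else round((p-psi+180)%360-180,1))
E
python3 - <<'E'
from h import *
w=cap('wrist'); print(bot.get_obs()['grip_width'],find(w,'stamp1_center'),mask(w,'stamp1_center',50)); save(w,'w1.png'); go(357,-294,130)
E
```

```text
63.3558384375422 [(0.96, [427.0, -111.0, 33.0])] [(0.7, [421.4, -120.2], [28.9, 55.5], 111.1)]
at [ 357.3 -297.5  133.3] psi -155.8 tilt 0.1 shift [-0.0011  0.0033 -0.0033] twist None
```

View pics/w1.png

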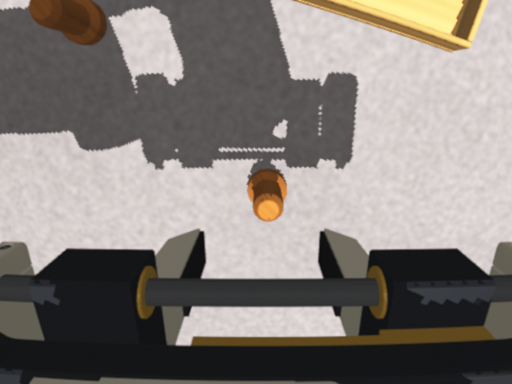

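Stamp2: top disc at about (268,209), foot at about (267,186). It stands between the fingers. Stamp1 is at the upper left (45–90, 10–25), and the trough is at the upper right.

```bash
python3 - <<'E'
from h import *
w=cap('wrist')
print(px2w(w,[[268,209]],60).round(1),px2w(w,[[267,186]],12).round(1), px2w(w,[[88,25]],12).round(1))
hsv=cv2.cvtColor(w['img'],cv2.COLOR_RGB2HSV)[150:230,230:310]
m=((hsv[...,1]>140)).astype(np.uint8); c=max(cv2.findContours(m,0,1)[0],key=cv2.contourArea); print(cv2.boundingRect(c))
q=px2w(w,[[268,209]],60)[0]; q2=px2w(w,[[267,186]],12)[0]; a=(q+q2)/2; go(a[0],a[1],60); 
E
```

```text
[[ 357.4 -302.3   60. ]] [[ 360.4 -301.    12. ]] [[ 424.2 -115.9   12. ]]
(16, 18, 38, 51)
at [ 357.2 -297.5  133.3] psi -155.8 tilt 0.09 shift [0.0002 0.0733 0.0044] twist None
```

Request:
arm_command([
  [0,0.0,0.0044,0],
  [0,0.03,0,0],
  [0,0.03,0,0],
  [0,0.03,0,0],
  [0,0.016,0,0],
])

```text
time: 3.15
tool_pos: [358.4, -300.5, 24.9]
tcp_rot: [-1.573, -0.001, -2.719]
contact_force: [-0.1, -0.0, -0.8]
grip_width: 63.0
```

Request:
arm_command([
  [0,0,0,0],
  [0,0,0,0],
])

```text
time: 3.35
tool_pos: [359.3, -301.0, 27.1]
tcp_rot: [-1.57, 0.0, -2.719]
contact_force: [0.0, 0.8, 0.4]
grip_width: 63.1
```

Request:
arm_command([
  [0,0,0,0],
  [0,0,0,0],
  [0,0,0,0],
  [0,0,0,0],
  [0,0,0,0],
], claw=255)

```text
time: 3.85
tool_pos: [359.4, -300.3, 27.0]
tcp_rot: [-1.57, 0.0, -2.718]
contact_force: [0.1, 0.6, 0.3]
grip_width: 27.4
```

Request:
arm_command([
  [0,0,0,0],
  [0,0,0,0],
  [0,0,0,0],
])

```text
time: 4.15
tool_pos: [359.3, -300.3, 26.9]
tcp_rot: [-1.571, 0.0, -2.718]
contact_force: [-0.3, 1.4, 3.0]
grip_width: 23.1
```

Request:
arm_command([
  [0,-0.01,0,0],
  [0,-0.03,0,0],
  [0,-0.03,0,0],
  [0,-0.03,0,-8.13],
  [0,0,0,-8.13],
])

```text
time: 4.65
tool_pos: [360.8, -301.9, 130.9]
tcp_rot: [-1.563, -0.0, -2.428]
contact_force: [0.9, -1.2, -1.0]
grip_width: 23.2
```

Request:
arm_command([
  [0,0,0,-8.13],
  [0,0,0,-8.13],
  [0,0,0,-8.13],
  [0,0,0,-8.13],
  [0,0,0,-8.13],
])

```text
time: 5.15
tool_pos: [359.2, -300.1, 127.2]
tcp_rot: [-1.571, -0.0, -1.719]
contact_force: [-0.7, -0.3, -0.4]
grip_width: 23.4
```

Request:
arm_command([
  [0,0,0,-8.13],
  [0,0,0,-8.13],
  [0,0,0,-8.13],
  [0,0,0,0],
  [0,0,0,0],
])

```text
time: 5.65
tool_pos: [359.2, -300.2, 127.0]
tcp_rot: [-1.571, -0.0, -1.303]
contact_force: [0.4, -0.2, -0.8]
grip_width: 23.3
```

```bash
python3 - <<'E'
from h import *
print(bot.get_obs()['grip_width']);go(631,-36,127,-74.5)
E
```

```text
23.27816734142932
at [ 359.2 -300.2  127. ] psi -74.6 tilt 0.01 shift [-0.1828 -0.      0.3321] twist -0.1
```

Request:
arm_command([
  [-0.0183,0,0.0332,0],
  [-0.0183,0,0.0332,0],
  [-0.0183,0,0.0332,0],
  [-0.0183,0,0.0332,0],
  [-0.0183,0,0.0332,0],
])

```text
time: 6.15
tool_pos: [495.5, -166.3, 126.9]
tcp_rot: [-1.571, -0.0, -1.302]
contact_force: [-0.5, -0.6, -0.3]
grip_width: 22.8
```

Request:
arm_command([
  [-0.0183,0,0.0332,0],
  [-0.0183,0,0.0332,0],
  [-0.0183,0,0.0332,0],
  [-0.0183,0,0.0332,0],
  [-0.0183,0,0.0332,0],
])

```text
time: 6.65
tool_pos: [630.8, -33.5, 126.7]
tcp_rot: [-1.571, -0.0, -1.302]
contact_force: [1.1, -0.1, -1.4]
grip_width: 23.5
```

Request:
arm_command([
  [0,0,0,0],
  [0,0,0,0],
  [0,0,0,0],
])

```text
time: 6.95
tool_pos: [629.1, -35.4, 126.5]
tcp_rot: [-1.572, 0.0, -1.301]
contact_force: [-0.3, 0.7, -0.1]
grip_width: 23.1
```

```bash
python3 - <<'E'
from h import *
w=cap('wrist'); print(bot.get_obs()['grip_width'],mask(w,'tub',45)); save(w,'w2.png'); go(631,-36,127)
E
```

```text
23.478429006608096 [(0.85, [621.6, 0.3], [120.8, 158.3], 107.6)]
at [629.3 -35.8 126.8] psi -74.5 tilt 0.03 shift [ 0.0007 -0.0002  0.0016] twist None
```

View pics/w2.png

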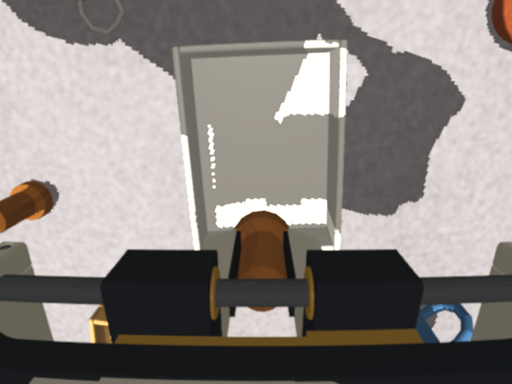

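Tub fully visible in the wrist view (corners about (175,48), (345,42), (200,250), (340,245)), and the stamp is held over its near end. The mask gives tub centre (621.6, 0.3), yaw 17.6°. Lowering.

Request:
arm_command([
  [-0.001,0,0.0033,-2],
  [0,0.03,0,0],
  [0,0.03,0,0],
  [0,0.025,0,0],
  [0,0,0,0],
])

```text
time: 7.55
tool_pos: [629.9, -33.5, 38.4]
tcp_rot: [-1.577, 0.003, -1.266]
contact_force: [0.3, 0.8, -0.6]
grip_width: 23.7
```

Request:
arm_command([
  [0,0.005,0,0],
  [0,0.0035,0,0],
  [0,0,0,0],
  [0,0,0,0],
])

```text
time: 7.95
tool_pos: [633.3, -33.1, 34.2]
tcp_rot: [-1.569, -0.001, -1.264]
contact_force: [0.3, -0.1, -0.5]
grip_width: 23.0
```

```bash
python3 - <<'E'
from h import *
print(bot.get_obs()['contact_force']);go(632.5,-34,32.2)
E
```

```text
[ 0.31731636 -0.09070114 -0.45047001]
at [633.3 -33.1  34.2] psi -72.4 tilt 0.09 shift [ 0.0007  0.002  -0.0011] twist None
```

Down 1.8 mm more, release and rise.

Request:
arm_command([
  [0,0.0018,0,0],
  [0,0,0,0],
  [0,0,0,0],
])

```text
time: 8.25
tool_pos: [633.3, -33.0, 31.9]
tcp_rot: [-1.57, -0.001, -1.264]
contact_force: [0.9, -0.8, 2.0]
grip_width: 23.5
```

Request:
arm_command([
  [0,0,0,0],
  [0,0,0,0],
  [0,0,0,0],
  [0,0,0,0],
  [0,0,0,0],
], claw=127)

```text
time: 8.75
tool_pos: [632.8, -33.0, 31.3]
tcp_rot: [-1.571, 0.0, -1.264]
contact_force: [0.2, -0.4, -0.5]
grip_width: 46.0
```

Request:
arm_command([
  [0,-0.01,0,0],
  [0,-0.03,0,0],
  [0,-0.03,0,0],
  [0,-0.03,0,0],
  [0,0,0,0],
])

```text
time: 9.25
tool_pos: [635.5, -33.3, 137.2]
tcp_rot: [-1.562, -0.004, -1.264]
contact_force: [0.0, 0.0, -0.5]
grip_width: 45.9
```

```bash
python3 - <<'E'
from h import *
w=cap('wrist'); print(find(w,'stamp1_center'),mask(w,'stamp1_center',40)); save(w,'w3.png'); go(424,-108,132)
p=cap('top'); print(find(p,'stamp1_center'))
E
```

```text
[(0.92, [438.0, -97.0, 17.0])] [(0.35, [489.0, 62.8], [31.6, 20.0], 15.2)]
at [632.4 -32.9 131.3] psi -72.4 tilt 0.03 shift [ 0.0087 -0.0006 -0.2214] twist None
[]
```

View pics/w3.png

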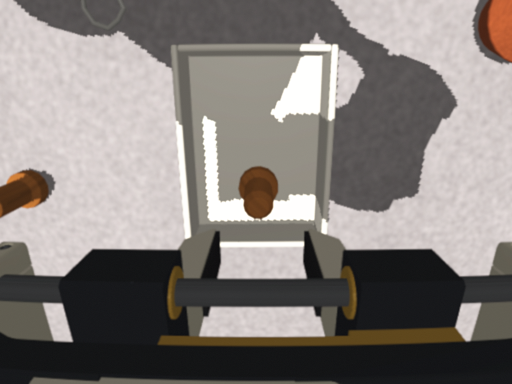

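The first stamp stands upright in the tub (foot at about (258,185), top at (258,205)). Stamp1 is at the left edge (10–45, 190). Going above it.

Request:
arm_command([
  [0.001,0,-0.044,0],
  [0.001,0,-0.044,0],
  [0.001,0,-0.044,0],
  [0.001,0,-0.044,0],
  [0.001,0,-0.044,0],
], claw=80)

```text
time: 10.0
tool_pos: [422.3, -104.2, 130.5]
tcp_rot: [-1.572, 0.001, -1.264]
contact_force: [0.5, -1.0, 0.8]
grip_width: 62.8
```

Request:
arm_command([
  [0,0,0,0],
  [0,0,0,0],
  [0,0,0,0],
])

```text
time: 10.3
tool_pos: [425.6, -104.3, 131.3]
tcp_rot: [-1.57, -0.0, -1.264]
contact_force: [0.4, 0.5, 0.2]
grip_width: 62.9
```

```bash
python3 - <<'E'
from h import *
w=cap('wrist'); print(find(w,'stamp1_center'),mask(w,'stamp1_center',40)); save(w,'w4.png')
for r in vision.regions_of(w,'stamp1_center'):
    v,u=np.nonzero(r['mask']); print(u.min(),u.max(),v.min(),v.max())
go(425,-104,27)
E
```

```text
[(0.82, [428.0, -96.0, 44.0])] [(0.73, [423.2, -100.6], [30.2, 43.0], 106.4)]
240 278 167 218
at [ 425.3 -103.9  131.2] psi -72.4 tilt 0.0 shift [-0.      0.1042 -0.0003] twist None
```

View pics/w4.png

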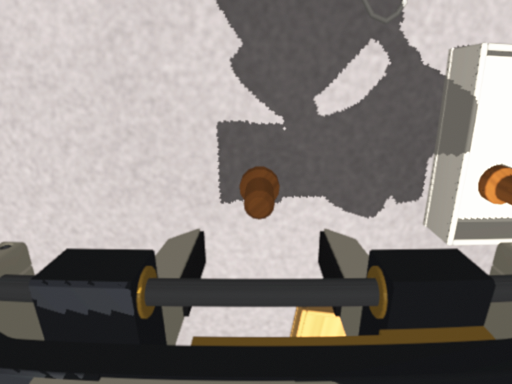

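Stamp1: foot (259,186), top (259,205). These are almost the same pixels as the placed stamp seen from its release pose, so the tool is centred. Descend, grip, lift.

Request:
arm_command([
  [0,0.03,0,0],
  [0,0.03,0,0],
  [0,0.03,0,0],
  [0,0.014,0,0],
  [0,0,0,0],
])

```text
time: 11.0
tool_pos: [423.7, -103.4, 25.5]
tcp_rot: [-1.574, 0.003, -1.263]
contact_force: [-1.3, -0.9, 1.0]
grip_width: 63.2
```

Request:
arm_command([
  [0,0,0,0],
  [0,0,0,0],
  [0,0,0,0],
  [0,0,0,0],
  [0,0,0,0],
], claw=255)

```text
time: 11.5
tool_pos: [424.9, -104.3, 27.9]
tcp_rot: [-1.57, -0.001, -1.264]
contact_force: [-0.5, 0.1, -0.2]
grip_width: 27.6
```

Request:
arm_command([
  [0,0,0,0],
  [0,0,0,0],
  [0,0,0,0],
  [0,0,0,0],
])

```text
time: 11.9
tool_pos: [424.8, -104.3, 27.8]
tcp_rot: [-1.57, -0.0, -1.264]
contact_force: [-1.0, 1.0, 6.0]
grip_width: 23.4
```

```bash
python3 - <<'E'
from h import *
go(610.7,34.6,127,-72.4)
E
```

```text
at [ 424.8 -104.3   27.8] psi -72.4 tilt 0.04 shift [-0.0761 -0.0992  0.2192] twist -0.0
```

Request:
arm_command([
  [0,-0.01,0,0],
  [0,-0.03,0,0],
  [0,-0.03,0,0],
  [0,-0.03,0,0],
])

```text
time: 12.3
tool_pos: [424.3, -104.0, 128.9]
tcp_rot: [-1.571, 0.0, -1.264]
contact_force: [0.1, 0.4, -1.4]
grip_width: 23.1
```

Request:
arm_command([
  [-0.0127,0,0.0365,0],
  [-0.0127,0,0.0365,0],
  [-0.0127,0,0.0365,0],
  [-0.0127,0,0.0365,0],
  [-0.0127,0,0.0365,0],
])

```text
time: 12.8
tool_pos: [580.3, 12.7, 127.9]
tcp_rot: [-1.571, -0.0, -1.264]
contact_force: [0.1, -0.3, -0.7]
grip_width: 23.4
```

Request:
arm_command([
  [-0.0127,0,0.0365,0],
  [0,0,0,0],
  [0,0,0,0],
  [0,0.03,0,0],
  [0,0.03,0,0],
])

```text
time: 13.3
tool_pos: [610.0, 33.7, 68.0]
tcp_rot: [-1.569, -0.001, -1.265]
contact_force: [0.5, -0.6, -1.1]
grip_width: 23.4
```

Request:
arm_command([
  [0,0.02,0,0],
  [0,0.006,0,0],
  [0,0.005,0,0],
  [0,0,0,0],
  [0,0,0,0],
])

```text
time: 13.8
tool_pos: [610.9, 34.4, 37.6]
tcp_rot: [-1.569, -0.001, -1.264]
contact_force: [0.6, -0.0, 0.3]
grip_width: 23.4
```

```bash
python3 - <<'E'
from h import *
print(bot.get_obs()['contact_force']);go(610.7,34.6,33,-72.4)
E
```

```text
[ 0.62427698 -0.04083392  0.33548454]
at [610.9  34.4  37.6] psi -72.4 tilt 0.11 shift [-0.0003  0.0046 -0.0002] twist -0.0
```

Request:
arm_command([
  [0,0.003,0,0],
  [0,0.0014,0,0],
  [0,0,0,0],
  [0,0,0,0],
])

```text
time: 14.2
tool_pos: [610.7, 34.6, 32.8]
tcp_rot: [-1.57, -0.001, -1.264]
contact_force: [-1.8, -0.3, 4.4]
grip_width: 23.1
```

Request:
arm_command([
  [0,0,0,0],
  [0,0,0,0],
  [0,0,0,0],
  [0,0,0,0],
  [0,0,0,0],
], claw=127)

```text
time: 14.7
tool_pos: [610.3, 34.6, 31.8]
tcp_rot: [-1.571, 0.0, -1.264]
contact_force: [0.5, 0.5, 0.1]
grip_width: 46.0
```

Request:
arm_command([
  [0,-0.01,0,0],
  [0,-0.03,0,0],
  [0,-0.03,0,0],
  [0,-0.03,0,0],
  [0,0,0,0],
])

```text
time: 15.2
tool_pos: [613.0, 34.5, 137.5]
tcp_rot: [-1.562, -0.003, -1.264]
contact_force: [-0.0, 0.1, 0.8]
grip_width: 46.5
```

Request:
arm_command([
  [-0.021,0,-0.028,0],
  [-0.021,0,-0.028,0],
  [-0.021,0,-0.028,0],
  [-0.021,0,-0.028,0],
  [-0.021,0,-0.028,0],
])

```text
time: 15.7
tool_pos: [443.5, 92.8, 131.9]
tcp_rot: [-1.571, 0.0, -1.264]
contact_force: [-0.9, -0.5, -0.1]
grip_width: 46.2
```

Request:
arm_command([
  [-0.021,0,-0.028,0],
  [0,0,0,-7.7],
  [0,0,0,-7.7],
  [0,0,0,-7.7],
  [0,0,0,-7.7],
])

```text
time: 16.2
tool_pos: [411.9, 104.0, 132.1]
tcp_rot: [-1.571, -0.0, -0.721]
contact_force: [-0.2, -0.6, -0.8]
grip_width: 46.0
```

Request:
arm_command([
  [0,0,0,-7.7],
  [0,0,0,-7.7],
  [0,0,0,0],
  [0,0,0,0],
])

```text
time: 16.6
tool_pos: [412.0, 104.0, 132.0]
tcp_rot: [-1.571, 0.0, -0.461]
contact_force: [-0.9, 0.1, 0.4]
grip_width: 46.2
```

```bash
python3 - <<'E'
from h import *
w=cap('wrist'); print(find(w,'trimmer_center'),mask(w,'trimmer_center',14)); save(w,'w5.png'); print(bot.get_obs()['joint_positions'])
go(412,103,130)
E
```

```text
[(0.98, [411.0, 105.0, 14.0])] [(0.89, [424.4, 99.6], [33.1, 137.5], 148.7)]
[ 6.65150042e-02  2.87576578e-01  1.93136714e+00 -7.58985589e-05
  9.22656548e-01 -1.04459685e+00]
at [412.1 104.  132. ] psi -26.3 tilt 0.0 shift [ 0.0003  0.002  -0.0009] twist None
```

View pics/w5.png

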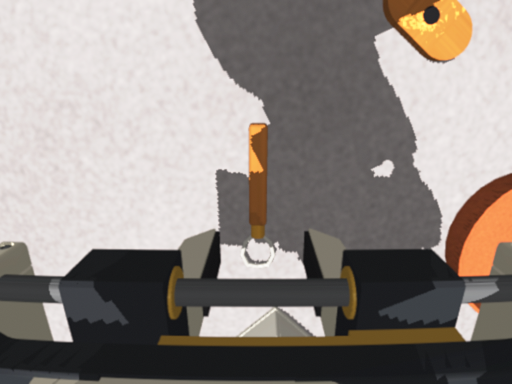

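Trimmer: handle from (258,124) to (258,226), loop at (259,252). It lies along the tool's x axis. The rib is at upper right and the dish at right.

```bash
python3 - <<'E'
from h import *
w=cap('wrist'); h=cv2.cvtColor(w['img'],cv2.COLOR_RGB2HSV)[110:235,235:285]
m=(h[...,1]>130)&(h[...,0]<25); 
for r in [5,20,40,60,80,100,112]:
    u=np.nonzero(m[r+5])[0]; print(r+115, u.min()+235,u.max()+235)
a=px2w(w,[[258.5,125],[258.5,226]],16); print(a.round(1))
d=a[1]-a[0]; print(np.degrees(np.arctan2(d[1],d[0])),np.linalg.norm(d)); g=a[0]+d/np.linalg.norm(d)*54; print(g); go(g[0],g[1],12)
E
```

```text
Traceback (most recent call last):
ValueError: zero-size array to reduction operation minimum which has no identity
```

```bash
python3 - <<'E'
from h import *
w=cap('wrist'); h=cv2.cvtColor(w['img'],cv2.COLOR_RGB2HSV)
m=(h[...,1]>130)&(h[...,0]<25); 
for r in [130,150,170,190,210,222]:
    u=np.nonzero(m[r,235:285])[0]+235; print(r, u.min() if len(u) else '',u.max() if len(u) else '')
a=px2w(w,[[258.5,125],[258.5,226]],16); print(a.round(1))
d=a[1]-a[0]; print(np.degrees(np.arctan2(d[1],d[0])),np.linalg.norm(d)); g=a[0]+d/np.linalg.norm(d)*54; print(g); go(g[0],g[1],12)
E
```

```text
130 249 266
150 249 266
170 249 266
190 249 265
210 250 265
222 250 265
[[362.8 126.7  16. ]
 [444.   86.3  16. ]]
-26.50384518283609 90.74409901791715
[411.1246692  102.65068433  16.        ]
at [412.1 104.  132. ] psi -26.3 tilt 0.01 shift [-0.0003  0.12   -0.0016] twist None
```

Request:
arm_command([
  [0,0.03,-0.0015,0],
  [0,0.03,0,0],
  [0,0.03,0,0],
  [0,0.02,0,0],
  [0,0.006,0,0],
])

```text
time: 17.35
tool_pos: [410.3, 102.5, 14.3]
tcp_rot: [-1.573, 0.003, -0.458]
contact_force: [-0.8, -0.3, 0.8]
grip_width: 46.2
```

Request:
arm_command([
  [0,0.004,0,0],
  [0,0,0,0],
  [0,0,0,0],
])

```text
time: 17.65
tool_pos: [412.2, 102.7, 12.8]
tcp_rot: [-1.57, -0.002, -0.458]
contact_force: [-0.1, -0.1, -0.2]
grip_width: 46.3
```

```bash
python3 - <<'E'
from h import *
print(bot.get_obs()['contact_force']);go(411.2,102.6,10.5,-26.5)
E
```

```text
[-0.09990355 -0.06695743 -0.18142332]
at [412.2 102.7  12.8] psi -26.2 tilt 0.1 shift [-0.0008  0.0023 -0.0005] twist 0.3
```

Request:
arm_command([
  [0,0.002,0,0],
  [0,0,0,0],
  [0,0,0,0],
])

```text
time: 17.95
tool_pos: [411.6, 102.7, 10.3]
tcp_rot: [-1.571, -0.001, -0.458]
contact_force: [0.4, -0.7, -1.1]
grip_width: 46.2
```

Request:
arm_command([
  [0,0,0,0],
  [0,0,0,0],
  [0,0,0,0],
  [0,0,0,0],
  [0,0,0,0],
], claw=255)

```text
time: 18.45
tool_pos: [411.5, 102.6, 10.0]
tcp_rot: [-1.571, -0.0, -0.458]
contact_force: [-0.6, -0.5, 0.4]
grip_width: 15.4
```

Request:
arm_command([
  [0,0,0,0],
  [0,0,0,0],
  [0,0,0,0],
])

```text
time: 18.75
tool_pos: [411.5, 102.6, 10.0]
tcp_rot: [-1.571, -0.0, -0.458]
contact_force: [0.1, -0.7, -0.2]
grip_width: 15.6
```

Request:
arm_command([
  [0,-0.01,0,0],
  [0,-0.02,0,0],
  [0,-0.03,0,0],
  [0,-0.03,0,0],
  [0,-0.03,0,0],
])

```text
time: 19.25
tool_pos: [411.2, 102.7, 131.8]
tcp_rot: [-1.571, -0.0, -0.458]
contact_force: [0.4, 0.5, -0.6]
grip_width: 15.6
```

Request:
arm_command([
  [0,0,0,7.9],
  [0,0,0,7.9],
  [0,0,0,7.9],
  [0,0,0,7.9],
  [0,0,0,7.9],
])

```text
time: 19.75
tool_pos: [411.3, 102.7, 130.7]
tcp_rot: [-1.57, -0.0, -1.153]
contact_force: [0.5, -0.1, -0.8]
grip_width: 15.6
```

Request:
arm_command([
  [0,0,0,7.9],
  [0,0,0,7.6],
  [0,0,0,0],
  [0,0,0,0],
])

```text
time: 20.15
tool_pos: [411.4, 102.6, 130.4]
tcp_rot: [-1.57, -0.0, -1.414]
contact_force: [0.1, -0.7, 0.1]
grip_width: 15.8
```

```bash
python3 - <<'E'
from h import *
print(bot.get_obs()['grip_width']);go(563,-274,130,-81.5)
E
```

```text
15.76977657078273
at [411.4 102.6 130.4] psi -81.0 tilt 0.02 shift [0.3957 0.0005 0.0909] twist 0.5
```

Request:
arm_command([
  [0.0396,0,0.0091,0],
  [0.0396,0,0.0091,0],
  [0.0396,0,0.0091,0],
  [0.0396,0,0.0091,0],
  [0.0396,0,0.0091,0],
])

```text
time: 20.65
tool_pos: [487.0, -87.7, 130.2]
tcp_rot: [-1.571, -0.0, -1.414]
contact_force: [0.8, 0.6, 0.1]
grip_width: 16.0
```

Request:
arm_command([
  [0.0396,0,0.0091,0],
  [0.0396,0,0.0091,0],
  [0.0396,0,0.0091,0],
  [0.0396,0,0.0091,0],
  [0.0396,0,0.0091,0],
])

```text
time: 21.15
tool_pos: [562.1, -276.4, 130.1]
tcp_rot: [-1.571, 0.0, -1.414]
contact_force: [0.6, 1.0, -0.0]
grip_width: 15.7
```

Request:
arm_command([
  [0,0,0,0.5],
  [0,0,0,0],
  [0,0,0,0],
])

```text
time: 21.45
tool_pos: [561.4, -273.7, 129.8]
tcp_rot: [-1.572, 0.001, -1.424]
contact_force: [0.1, 0.6, -0.2]
grip_width: 15.6
```

```bash
python3 - <<'E'
from h import *
w=cap('wrist'); print(bot.get_obs()['grip_width'],mask(w,'trough',28)); save(w,'w6.png'); go(563,-274,130,-81.5)
p=cap('top'); print(find(p,'trough'), mask(p,'trough',28))
E
```

```text
15.671924038573728 [(0.65, [558.1, -260.3], [97.7, 129.3], 99.2)]
at [ 561.7 -273.5  130.2] psi -81.6 tilt 0.03 shift [0.0007 0.0002 0.0012] twist -0.1
[(0.66, [557.0, -228.0, 10.0])] [(0.82, [554.5, -237.1], [102.6, 100.4], 7.8)]
```

View pics/w6.png

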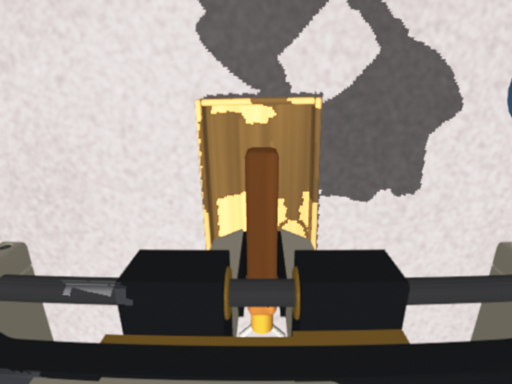

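Trough's far rim runs from (198,101) to (321,97). The tool is held along its axis, slightly over centre.

```bash
python3 - <<'E'
from h import *
w=cap('wrist')
a=px2w(w,[[197,103],[322,97],[208,246],[316,244]],28); print(a.round(1))
for i,j in((0,1),(0,2),(1,3)):
    d=a[j]-a[i]; print(np.degrees(np.arctan2(d[1],d[0])),np.linalg.norm(d))
t=np.radians(-81.0); c=(a[0]+a[1])/2+95*np.array([np.cos(t),np.sin(t),0]); print('centre',c)
g=c-16*np.array([np.cos(t),np.sin(t),0]); print(g); go(g[0],g[1],16,-81.2)
E
```

```text
[[ 502.8 -208.1   28. ]
 [ 597.2 -189.7   28. ]
 [ 522.9 -328.9   28. ]
 [ 617.1 -313.1   28. ]]
10.997766579002795 96.15170265318005
-80.58445029168155 122.46629519593397
-80.84077963193899 124.96281036069948
centre [ 564.87936221 -292.71035621   28.        ]
[ 562.37641077 -276.90734276   28.        ]
at [ 561.9 -274.1  130.4] psi -81.7 tilt 0.02 shift [0.0028 0.1144 0.    ] twist -0.5
```

Request:
arm_command([
  [0.0028,0.02,0,-1],
  [0,0.03,0,0],
  [0,0.03,0,0],
  [0,0.02,0,0],
  [0,0.006,0,0],
])

```text
time: 22.25
tool_pos: [561.0, -276.5, 21.7]
tcp_rot: [-1.574, 0.003, -1.408]
contact_force: [0.1, -0.9, -0.2]
grip_width: 15.9
```

Request:
arm_command([
  [0,0.004,0,0],
  [0,0,0,0],
  [0,0,0,0],
  [0,0,0,0],
])

```text
time: 22.65
tool_pos: [562.9, -278.0, 21.2]
tcp_rot: [-1.569, -0.002, -1.409]
contact_force: [0.4, 0.5, -0.7]
grip_width: 16.0
```

```bash
python3 - <<'E'
from h import *
print(bot.get_obs()['contact_force']);go(562.4,-277,15.2,-80.7)
E
```

```text
[ 0.42317751  0.51709948 -0.71684961]
at [ 562.9 -278.    21.2] psi -80.7 tilt 0.12 shift [-0.001   0.006  -0.0003] twist -0.0
```

Request:
arm_command([
  [0,0.003,0,0],
  [0,0.0025,0,0],
  [0,0,0,0],
  [0,0,0,0],
])

```text
time: 23.05
tool_pos: [562.5, -277.7, 15.0]
tcp_rot: [-1.57, -0.001, -1.409]
contact_force: [-0.9, 0.2, 5.7]
grip_width: 15.3
```

Request:
arm_command([
  [0,0,0,0],
  [0,0,0,0],
  [0,0,0,0],
  [0,0,0,0],
  [0,0,0,0],
], claw=180)

```text
time: 23.55
tool_pos: [562.2, -277.6, 14.3]
tcp_rot: [-1.571, 0.0, -1.409]
contact_force: [0.1, -0.0, -0.4]
grip_width: 27.0
```

Request:
arm_command([
  [0,-0.01,0,0],
  [0,-0.03,0,0],
  [0,-0.04,0,0],
  [0,-0.04,0,0],
  [0,0,0,0],
])

```text
time: 24.05
tool_pos: [565.2, -279.4, 141.8]
tcp_rot: [-1.562, -0.008, -1.409]
contact_force: [-0.2, -0.8, -0.1]
grip_width: 26.9
```

```bash
python3 - <<'E'
from h import *
w=cap('wrist'); print(mask(w,'trimmer_center',20)); save(w,'w7.png'); print(bot.get_obs()['joint_positions'])
go(345,287,130,23.7)
E
```

```text
[(0.58, [566.3, -287.9], [32.6, 137.9], 98.0)]
[-5.80620982e-01  6.11548665e-01  1.36021563e+00 -5.31701985e-05
  1.16664404e+00 -7.42685169e-01]
at [ 562.8 -277.9  136.3] psi -80.7 tilt 0.18 shift [-0.5926  0.0047 -0.1238] twist -104.4
```

View pics/w7.png

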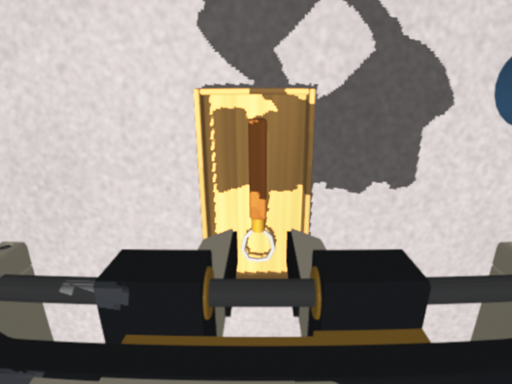

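The trimmer lies flat, lengthwise, inside the trough (handle (257,120–215), loop (258,245)). On to the rib.

Request:
arm_command([
  [-0.0456,0,-0.0095,0],
  [-0.0456,0,-0.0095,0],
  [-0.0456,0,-0.0095,0],
  [-0.0456,0,-0.0095,0],
  [-0.0456,0,-0.0095,0],
], claw=50)

```text
time: 24.65
tool_pos: [476.7, -58.5, 133.3]
tcp_rot: [-1.573, 0.001, -1.409]
contact_force: [0.4, 0.6, 0.8]
grip_width: 62.6
```

Request:
arm_command([
  [-0.0456,0,-0.0095,0],
  [-0.0456,0,-0.0095,0],
  [-0.0456,0,-0.0095,0],
  [-0.0456,0,-0.0095,0],
  [-0.0456,0,-0.0095,0],
])

```text
time: 25.15
tool_pos: [393.1, 158.4, 133.6]
tcp_rot: [-1.573, -0.0, -1.409]
contact_force: [0.7, -0.2, 0.2]
grip_width: 73.8
```

Request:
arm_command([
  [-0.0456,0,-0.0095,0],
  [-0.0456,0,-0.0095,0],
  [-0.0456,0,-0.0095,0],
  [0,0,0,-8],
  [0,0,0,-8],
])

```text
time: 25.65
tool_pos: [342.9, 288.5, 133.3]
tcp_rot: [-1.574, -0.0, -1.12]
contact_force: [0.2, -0.2, -0.1]
grip_width: 73.6
```

Request:
arm_command([
  [0,0,0,-8],
  [0,0,0,-8],
  [0,0,0,-8],
  [0,0,0,-8],
  [0,0,0,-8],
])

```text
time: 26.15
tool_pos: [343.9, 287.0, 133.3]
tcp_rot: [-1.573, 0.002, -0.426]
contact_force: [-0.4, -0.2, -0.0]
grip_width: 73.8
```

Request:
arm_command([
  [0,0,0,-8],
  [0,0,0,-8],
  [0,0,0,-8],
  [0,0,0,-8],
  [0,0,0,-8],
])

```text
time: 26.65
tool_pos: [343.9, 287.0, 133.3]
tcp_rot: [-1.572, 0.003, 0.272]
contact_force: [0.4, 0.7, 0.3]
grip_width: 74.1
```

Request:
arm_command([
  [0,0,0,-8],
  [0,0,0,0],
  [0,0,0,0],
])

```text
time: 26.95
tool_pos: [344.3, 287.2, 133.8]
tcp_rot: [-1.571, 0.002, 0.403]
contact_force: [-0.4, -0.0, 0.0]
grip_width: 73.6
```

```bash
python3 - <<'E'
from h import *
w=cap('wrist'); print(find(w,'rib_center'),mask(w,'rib_center',12)); save(w,'w8.png')
print(bot.get_obs()['grip_width']);go(345,288,130,23.7)
E
```

```text
[(0.89, [346.0, 284.0, 12.0])] [(0.88, [344.6, 286.6], [79.4, 43.8], 25.2)]
73.55191092359854
at [344.6 287.4 134.2] psi 23.2 tilt 0.04 shift [0.0006 0.0042 0.0004] twist -0.5
```

View pics/w8.png

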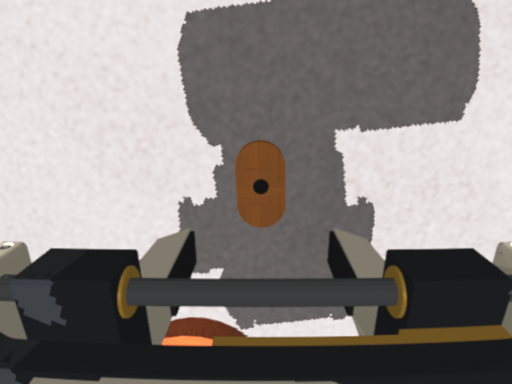

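Rib: dot at (261,186), centred between the fingers and aligned to within 2°.

Request:
arm_command([
  [0,0.03,0.0007,-1.8],
  [0,0.03,0,0],
  [0,0.03,0,0],
  [0,0.02,0,0],
  [0,0.007,0,0],
])

```text
time: 27.6
tool_pos: [343.5, 287.5, 15.7]
tcp_rot: [-1.571, 0.004, 0.436]
contact_force: [0.7, -0.3, 0.6]
grip_width: 73.6
```

Request:
arm_command([
  [0,0.004,0,0],
  [0,0,0,0],
  [0,0,0,0],
  [0,0,0,0],
])

```text
time: 28.0
tool_pos: [345.0, 288.5, 14.3]
tcp_rot: [-1.571, -0.002, 0.438]
contact_force: [-0.2, -0.7, -0.6]
grip_width: 73.9
```

```bash
python3 - <<'E'
from h import *
print(bot.get_obs()['contact_force']);go(344.7,286.8,10,25)
E
```

```text
[-0.20450841 -0.68173113 -0.60431683]
at [345.  288.5  14.3] psi 25.1 tilt 0.1 shift [-0.001   0.0043 -0.0014] twist 0.1
```

Request:
arm_command([
  [0,0.002,-0.0012,0],
  [0,0.0015,0,0],
  [0,0,0,0],
  [0,0,0,0],
])

```text
time: 28.4
tool_pos: [345.0, 287.0, 9.9]
tcp_rot: [-1.571, 0.0, 0.438]
contact_force: [0.6, 0.4, 0.1]
grip_width: 73.8
```

Request:
arm_command([
  [0,0,0,0],
  [0,0,0,0],
  [0,0,0,0],
  [0,0,0,0],
  [0,0,0,0],
], claw=255)

```text
time: 28.9
tool_pos: [345.0, 287.1, 10.0]
tcp_rot: [-1.571, -0.0, 0.438]
contact_force: [0.0, 0.8, 0.5]
grip_width: 43.6
```

Request:
arm_command([
  [0,0,0,0],
  [0,0,0,0],
  [0,0,0,0],
])

```text
time: 29.2
tool_pos: [345.0, 287.1, 10.0]
tcp_rot: [-1.571, -0.0, 0.438]
contact_force: [-0.4, 1.2, 1.1]
grip_width: 43.7
```

Request:
arm_command([
  [0,-0.01,0,0],
  [0,-0.02,0,0],
  [0,-0.03,0,0],
  [0,-0.03,0,0],
  [0,-0.03,0,0],
])

```text
time: 29.7
tool_pos: [344.8, 287.0, 131.8]
tcp_rot: [-1.571, -0.0, 0.438]
contact_force: [0.6, 0.3, 0.1]
grip_width: 43.4
```

Request:
arm_command([
  [0,0,0,0],
  [0,0,0,0],
])

```text
time: 29.9
tool_pos: [345.1, 287.2, 130.7]
tcp_rot: [-1.571, -0.002, 0.438]
contact_force: [0.8, 0.4, -0.7]
grip_width: 43.5
```

```bash
python3 - <<'E'
from h import *
print(bot.get_obs()['grip_width']);go(580,310.5,130)
w=cap('top'); print(find(w,'dish'),mask(w,'dish',36))
E
```

```text
43.513412068264515
at [345.1 287.2 130.7] psi 25.1 tilt 0.1 shift [ 0.2226  0.0011 -0.0784] twist None
[(0.91, [586.0, 316.0, 5.0])] [(0.75, [581.4, 309.0], [151.5, 151.8], 136.3)]
```

Request:
arm_command([
  [0.0372,0,-0.0131,0],
  [0.0372,0,-0.0131,0],
  [0.0372,0,-0.0131,0],
  [0.0372,0,-0.0131,0],
  [0.0372,0,-0.0131,0],
])

```text
time: 30.55
tool_pos: [542.1, 306.3, 128.3]
tcp_rot: [-1.571, 0.003, 0.438]
contact_force: [0.3, 1.6, 0.2]
grip_width: 43.8
```

Request:
arm_command([
  [0.0372,0,-0.0131,0],
  [0,0,0,0],
  [0,0,0,0],
  [0,0,0,0],
])

```text
time: 30.95
tool_pos: [579.1, 310.4, 128.8]
tcp_rot: [-1.571, 0.003, 0.438]
contact_force: [-0.8, -0.7, 0.6]
grip_width: 43.6
```

```bash
python3 - <<'E'
from h import *
w=cap('wrist'); print(find(w,'dish'),mask(w,'dish',36)); save(w,'w9.png')
r=vision.regions_of(w,'dish')[0]['mask']; print(r.sum())
go(580,310,16)
E
```

```text
[(0.96, [559.0, 289.0, 6.0])] [(0.56, [562.1, 300.5], [116.3, 153.3], 115.9)]
17977
at [579.7 310.7 130.3] psi 25.1 tilt 0.01 shift [-1.000e-04  1.143e-01 -8.000e-04] twist None
```

View pics/w9.png

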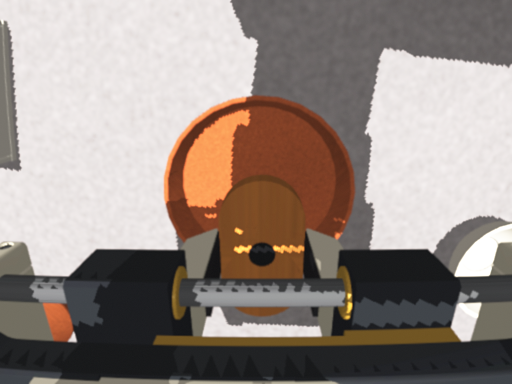

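Dish rim spans columns 165–354 (at row ~183) with its far edge at row 96. The rib is held over the dish.

```bash
python3 - <<'E'
from h import *
w=cap('wrist')
a=px2w(w,[[165,183],[354,183],[260,96]],36); print(a.round(1),np.linalg.norm(a[0]-a[1]))
t=np.radians(25.1); print('c from sides',((a[0]+a[1])/2).round(1),'from far rim',(a[2]+78*np.array([np.cos(t),np.sin(t),0])).round(1))
E
```

```text
[[603.4 236.4  36. ]
 [538.9 374.2  36. ]
 [510.1 277.3  36. ]] 152.08112323067635
c from sides [571.1 305.3  36. ] from far rim [580.8 310.4  36. ]
```

Request:
arm_command([
  [0.001,0.02,0,0],
  [0,0.03,0,0],
  [0,0.03,0,0],
  [0,0.018,0,0],
  [0,0.006,0,0],
])

```text
time: 31.7
tool_pos: [579.8, 310.5, 23.9]
tcp_rot: [-1.571, 0.004, 0.438]
contact_force: [0.4, 0.5, 0.7]
grip_width: 43.7
```

Request:
arm_command([
  [0,0.004,0,0],
  [0,0,0,0],
  [0,0,0,0],
  [0,0,0,0],
])

```text
time: 32.1
tool_pos: [582.0, 311.2, 23.2]
tcp_rot: [-1.571, -0.002, 0.438]
contact_force: [0.2, -0.1, 0.5]
grip_width: 43.9
```

```bash
python3 - <<'E'
from h import *
print(bot.get_obs()['contact_force']);go(581,310.4,15.2)
E
```

```text
[ 0.19698855 -0.05814128  0.50080605]
at [582.  311.2  23.2] psi 25.1 tilt 0.12 shift [-0.0013  0.008  -0.0003] twist None
```

Request:
arm_command([
  [0,0.003,0,0],
  [0,0.003,0,0],
  [0,0.001,0,0],
  [0,0,0,0],
  [0,0,0,0],
])

```text
time: 32.6
tool_pos: [581.3, 310.9, 15.0]
tcp_rot: [-1.571, 0.0, 0.438]
contact_force: [-1.2, 0.1, 2.3]
grip_width: 43.6
```

Request:
arm_command([
  [0,0,0,0],
  [0,0,0,0],
])

```text
time: 32.8
tool_pos: [581.3, 310.9, 15.0]
tcp_rot: [-1.571, 0.0, 0.438]
contact_force: [-2.3, -0.6, 2.0]
grip_width: 43.5
```

Request:
arm_command([
  [0,0,0,0],
  [0,0,0,0],
  [0,0,0,0],
  [0,0,0,0],
  [0,0,0,0],
], claw=100)

```text
time: 33.3
tool_pos: [581.4, 310.9, 14.9]
tcp_rot: [-1.571, 0.0, 0.438]
contact_force: [-0.3, 0.0, 0.3]
grip_width: 55.8
```

Request:
arm_command([
  [0,-0.01,0,0],
  [0,-0.03,0,0],
  [0,-0.04,0,0],
  [0,-0.04,0,0],
  [0,0,0,0],
])

```text
time: 33.8
tool_pos: [584.6, 312.3, 142.7]
tcp_rot: [-1.572, -0.013, 0.438]
contact_force: [1.7, 0.7, 0.0]
grip_width: 56.1
```

Request:
arm_command([
  [-0.03,-0.03,0,0],
  [-0.03,-0.03,0,0],
  [-0.03,-0.03,0,0],
  [0,0,0,0],
  [0,0,0,0],
])

```text
time: 34.3
tool_pos: [499.9, 272.8, 226.2]
tcp_rot: [-1.571, -0.002, 0.438]
contact_force: [0.0, 0.2, -0.5]
grip_width: 55.4
```

```bash
python3 - <<'E'
from h import *
w=cap('scene'); save(w,'s9.png',k=1.5); p=cap('top'); save(p,'t9.png',(130,80,460,310),2.4)
for t in ['stamp1_center','trimmer_center','rib_center','mug','vase','bowl']: print(t,find(w,t),find(p,t))
E
```

```text
stamp1_center [(0.64, [622.0, 39.0, 31.0])] [(0.6, [608.0, 42.0, 36.0])]
trimmer_center [(0.65, [566.0, -272.0, 19.0])] [(0.57, [562.0, -279.0, 24.0])]
rib_center [(0.56, [586.0, 311.0, 18.0])] [(0.54, [554.0, 549.0, 19.0]), (0.3, [563.0, -276.0, 22.0])]
mug [(0.8, [801.0, -148.0, 51.0])] [(0.88, [817.0, -147.0, 33.0])]
vase [(0.93, [802.0, 172.0, 53.0])] [(0.57, [779.0, 165.0, 53.0])]
bowl [(0.86, [530.0, 540.0, 24.0]), (0.68, [568.0, -298.0, 6.0]), (0.54, [564.0, 303.0, 3.0])] [(0.71, [555.0, 549.0, 23.0])]
```

View pics/s9.png

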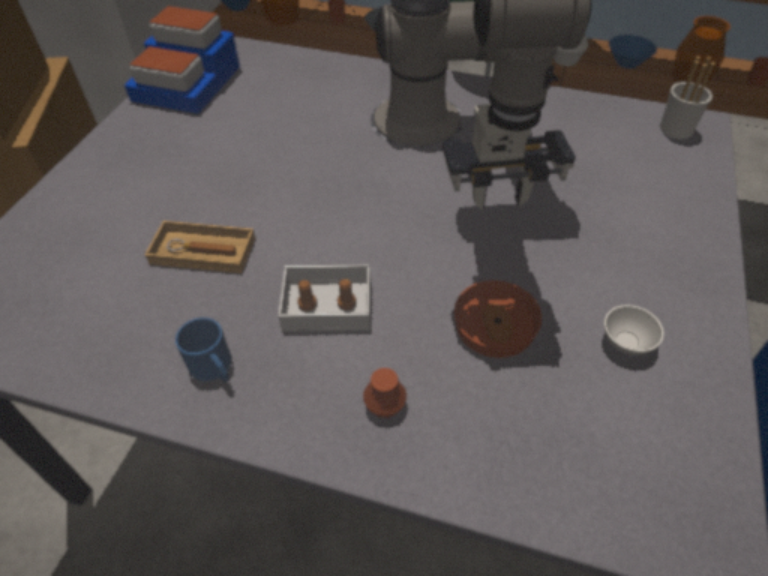

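View pics/t9.png

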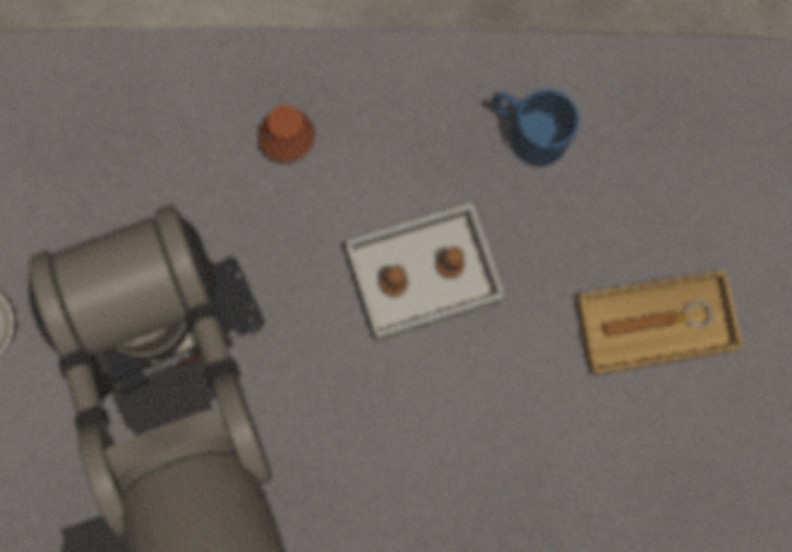

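Scene view: both stamps are upright in the tub at (306,297) and (346,293), the trimmer lies in the trough at (205,247), and the rib's dot is central in the dish at (498,320). The mug, vase and bowl have not moved. Handing in.

```bash
python3 -c "
from plant import job; print(job.close_job())"
```

```text
the job is handed in; nothing more can be done
None
```

I put all four tools away in the order you asked and handed the job in at about 34 s of the 109 s limit.

- **Stamps:** both stand upright on the tub floor.
- **Trimmer:** it lies flat and lengthwise in the trough.
- **Rib:** it lies flat near the centre of the dish.
- **Mug, vase and bowl:** they have not moved; the detector put each within about 5 mm of its first position from the same camera.
- **Forces:** no force reading at the end of a move passed about 6 N. The gripper was clear of everything at hand-in.

**Last checks:** the final scene picture showed every tool in place. The final top picture confirmed the stamps and the trimmer. The arm hid the dish in that picture, so only the scene view confirms the rib. The detector's top-view "rib" reports were false ones, at the bowl and the trough.

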